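# Open the bread box by the release key hidden in its front rail

### The job

The bread box opens by a release key sunk in a finger groove that is hidden somewhere in the raised rail along its front. With the gripper empty, set a fingertip on top of the rail at either end, slide it along until it finds the groove, then press the key inside the groove fully down so that the lid rises and stays ajar. Do not lift the lid with the fingers, grasp or lift anything, or disturb the things standing around the box.

Things in the scene. Friction and masses are not known exactly. Their poses are not given: they have to be found in the camera images.
- bread_box: Low box of plain light wood, 200 (x) x 340 (y) x 85 mm high, fixed to the worktop; place and yaw (up to 0.2 rad) vary. Origin: centre of its underside, on the worktop; x points to its back, y along its width, z up. A raised rail (see rail_mid) runs along its front; behind it a ledge (top z 72 mm, x -70 to -44 mm), then the lid (top z 81.5 mm).
- rail_mid (a point): Centre of the rail's flat top, at x -85, y 0, z 85 mm of the box, axes alike. The rail is 30 mm deep (x), 340 mm long (y). One groove, 40 mm long in y, is cut through it from front to back, open above; its centre is at y -104, -52, 0, 52 or 104 mm, which one varies and is not told. In it lies the key, of the same wood, its flat top 10 mm below the rail's top (18 mm when down).
- rail_end (a point): Centre of the top of the rail's left end piece, at y +150 mm of the box. The last 40 mm of the rail at either end are always solid, without the groove.
- release_key (a joint): how far the release key in the groove is pressed down: 0 = up (as at the start), 0.008 m = fully down, against a solid stop. It slides straight down, takes about 3 to 8 N, has no return spring and stays where it is left. It moves the lid by a linkage.
- box_lid (a joint): opening angle of the flat wooden lid (140 x 328 x 9 mm) about its hinge along the back of the box: 0 = shut, 0.22 rad = ajar with the key fully down (front edge about 30 mm higher). It follows the key in proportion and stays where the key leaves it.
- lid_front (a point): middle of the upper front edge of the lid, 41 mm behind the middle of the rail; 81.5 mm above the worktop when shut.
- spoon: bystander: metal teaspoon, 130 x 26 x 11 mm, lying on the worktop in front of the box; origin under its centre.
- spice_jar: bystander: spice jar with a yellow cap, 44 mm across, 100 mm high, to the right of the box; origin at the centre of its underside.
- tuna_tin: bystander: flat food tin, 86 mm across, 40 mm high, behind the box; origin at the centre of its underside.
- mug: bystander: dark mug, 92 x 121 mm with its handle, 94 mm high, at the right in front of the box; origin at the centre of its underside.

How it is judged:
On the way, in this order (a step that is already met when the one before it is completed fails the run):
1. a fingertip rests on top of the front rail near one of its ends while the key is still up (x of the grasp point in the frame of bread_box between -0.125 and -0.045 m and z of the grasp point in the frame of bread_box between 0.075 and 0.15 m and contact force between the fingers and anything else above 0.3 N and value of joint release_key below 0.0015 m and (y of the grasp point in the frame of bread_box above 0.11 m or y of the grasp point in the frame of bread_box below -0.11 m)), for 0.04 s.
2. the key in the groove is pressed fully down by the fingers and the lid is up (x of the grasp point in the frame of bread_box between -0.125 and -0.045 m and z of the grasp point in the frame of bread_box below 0.15 m and contact force between the fingers and anything else above 0.5 N and value of joint release_key above 0.0068 m and value of joint box_lid above 0.17 rad), for 0.04 s.
At the end, for the whole second after the job is handed in: The release key stays at least 6.5 mm down (of 8 mm) and the lid ajar by more than 0.16 rad and at rest; spoon, spice jar, tin and mug are at rest within 20 mm of where they stood (value of joint release_key above 0.0065 m and value of joint box_lid above 0.16 rad and velocity of joint box_lid below 0.05 rad/s and distance of each of spoon, spice_jar, tuna_tin, mug from where it was at the start of the episode below 0.02 m and linear speed of each of spoon, spice_jar, tuna_tin, mug below 0.02 m/s); the robot touches nothing.
It fails at once if the fingers lift or push the lid (more than 3 N) (contact force between the fingers and box_lid above 3 N).
It fails at once if the spoon is moved more than 20 mm or lifted (distance of spoon from where it was at the start of the episode above 0.02 m).
It fails at once if the spice jar is moved more than 20 mm or lifted (distance of spice_jar from where it was at the start of the episode above 0.02 m).
It fails at once if the tuna tin is moved more than 20 mm or lifted (distance of tuna_tin from where it was at the start of the episode above 0.02 m).
It fails at once if the mug is moved more than 20 mm or lifted (distance of mug from where it was at the start of the episode above 0.02 m).
It also fails if it takes over 54 s, if anything falls off the work surface, if the arm or the gripper's body presses on something with over 40 N, if the wrist force passes 120 N, or if a joint passes its speed limit or range.

### The arm

A 7-joint arm with a two-finger parallel gripper is mounted at the origin on a cart in front of the work surface, level with it; the furniture and walls round the work are solid. World frame = base frame: x ahead of the robot, y to its left, z up, the work surface at z = 0. Lengths are in m, angles in rad, forces in N, time in s.
With the tool pointing down it reaches from about 0.4 to 0.9 m from the base axis. Payload 5.6 kg.
Tool frame: the origin (TCP) lies at the very end of the fingers, on their centre line; the grasp point (between the pads) lies 19 mm behind it; z points along the fingers, x is the direction in which the jaws open and shut, and the axes are right-handed (so a half turn about z gives the same grasp; the last joint's range is limited). The gripper opens to 92 mm and grips with 3 to 60 N. Pads are 20 mm wide; open, the fingers measure 128 mm over their backs; the gripper's body (75 mm by 189 mm) begins 69 mm behind the grasp point.
Start: joints at [1.149, 0.468, -0.012, 1.603, 0.006, 1.071, -0.056], TCP at [0.24, -0.604, 0.215] pointing down, gripper open.
Joint ranges: [-2.53, 2.53], [-0.31, 2.02], [-1.57, 1.55], [0.28, 2.44], [-1.29, 4.43], [0.15, 1.84], [-2.92, 2.92]. Speed limits (rad/s): [2.57, 2.57, 3.14, 3.14, 3.14, 3.14, 3.14].

### API

Orientations are given as a 3x3 rotation matrix whose columns are the frame's x, y, z axes.
In Python, from plant import * gives the robot as it stands. Calls block until the motion is done:
- move_to(position, orientation): joint-space move of the TCP to a pose.
- move_linear(position, ori=None, rate=0.15, until_force=None): straight line of the TCP; ori=None keeps the orientation; rate is the mean speed in m/s. With until_force (N) it stops when the force on the tool has changed by that much, and returns True; else False.
- move_joints(angles): joint-space move.
- command_gripper(opening, grip_force=None): finger opening in m; grip_force is the grip in N (None keeps the last); returns when the fingers have stopped.
- dwell(seconds).
- inverse_kinematics(position, orientation): joint angles nearest the present ones, or None.
- get_obs(): the state.
- capture(name): name is "side" or "top" or "wrist"; returns a dict with "frame" (480x640x3 uint8, red, green, blue), "K" (3x3 intrinsics, pixels), "rvec" (rotation vector, rad) and "tvec" (3), from world to camera coordinates, as OpenCV has them; the wrist camera has in their place "mount" (4x4, takes a point from camera to tool coordinates, whose origin is the TCP and whose axes are the tool frame's). Camera axes: x right, y down, z forward; pixel columns grow to the right and rows downward; lengths in m; the calibration is good to about 2 mm. A picture is of the moment at which its call begins: read the wrist's pose just before it. There is no depth.
A pose or a line that the arm cannot do raises Unreachable and nothing moves.
- finish_job(): hands the job in, once; it reports no verdict.
The state is a dict: "t": time; "joints": joint angles; "qd": joint speeds; "tau": joint torques, N m; "eef_pos": TCP position; "tcp_rot": TCP orientation; "wrist_force": force on the tool from outside, world axes, zero at the start; "moment": the same for the moment, N m; "grip_width": finger opening in m.
Only numpy, scipy, OpenCV 4.12 (cv2) and the standard library are available. Lean on these libraries where they do the work, as an engineer would, in place of code of your own. Each camera call takes 0.05 s, during which the arm holds its last target.

## Working session

There is one attempt and no reset: what is moved stays moved. The work goes in short steps, each a Python script; the robot and the scene stay as the last script left them, time stands still between calls to the robot, and variables do not carry over. Pictures are saved under pics/ and viewed, and the job is handed in when it is done.

```bash
ls; mkdir -p pics
python3 - <<'E'
from plant import *
import cv2
o=get_obs();print(o['t'],o['eef_pos'],o['grip_width'],o['wrist_force']);print(o['tcp_rot'])
for n in ('side','top'):
    c=capture(n);cv2.imwrite(f'pics/{n}0.png',c['frame'][:,:,::-1]);print(n,c['K'],c['rvec'],c['tvec'])
E
```

```text
pics
0.0 [ 0.24010283 -0.60341504  0.21366805] 0.09239657984536136 [0.00599018 0.15749442 0.75133583]
[[ 3.69756491e-01 -9.29128369e-01 -7.81636405e-04]
 [-9.29127102e-01 -3.69757284e-01  1.54262733e-03]
 [-1.72231457e-03  1.55843100e-04 -9.99998505e-01]]
side [[540.11195722   0.         331.71154829]
 [  0.         540.11195722 236.48681436]
 [  0.           0.           1.        ]] [ 0.22293729 -2.59149592  1.63104499] [0.50909138 0.1219343  1.03407287]
top [[492.18354123   0.         312.44673421]
 [  0.         492.18354123 238.62113293]
 [  0.           0.           1.        ]] [ 2.13986711 -2.18040036  0.12902442] [0.00342057 0.52990691 0.9128771 ]
```

View pics/side0.png

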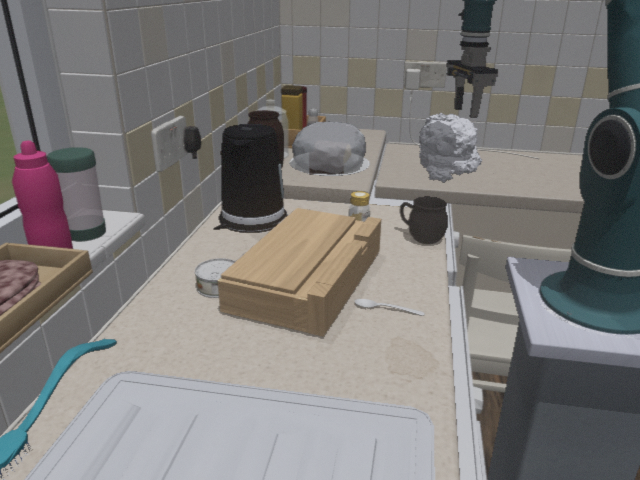

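View pics/top0.png

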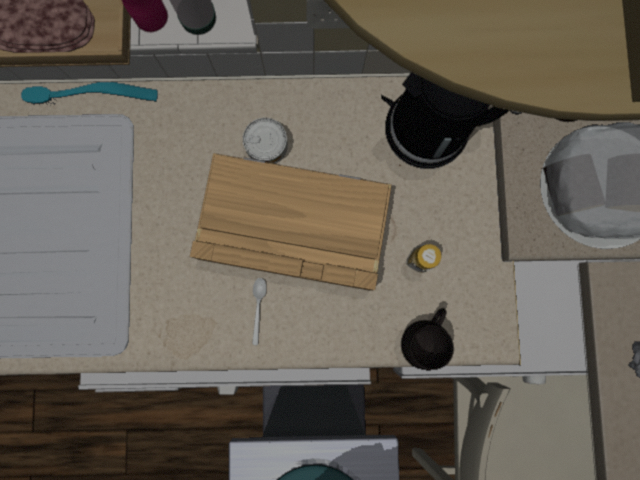

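The top view shows the box with its rail at the lower edge, from about (193,252) to (377,285). There is a possible groove near (312,269). I'll zoom in on both views.

Run:
```python
import cv2
a=cv2.imread('pics/top0.png')[145:300,180:405];cv2.imwrite('pics/topz.png',cv2.resize(a,None,fx=3.5,fy=3.5,interpolation=cv2.INTER_CUBIC))
a=cv2.imread('pics/side0.png')[200:340,210:400];cv2.imwrite('pics/sidez.png',cv2.resize(a,None,fx=4,fy=4,interpolation=cv2.INTER_CUBIC))
```

```text
(no output)
```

View pics/topz.png

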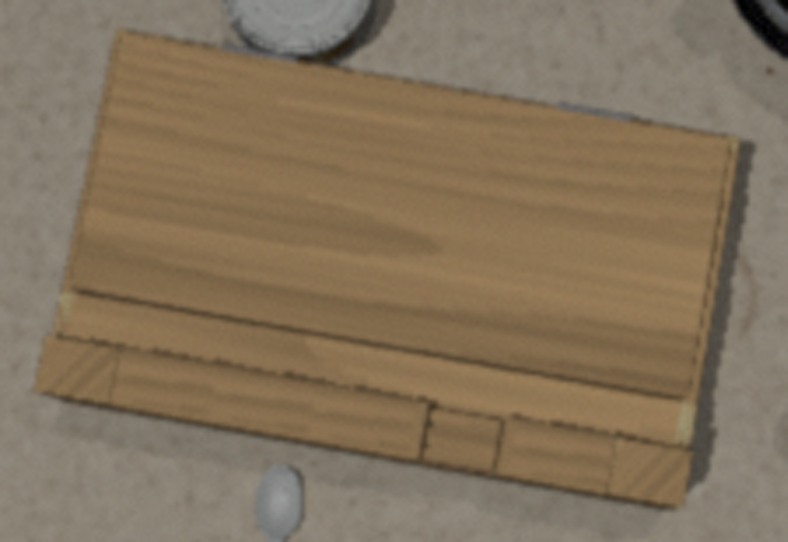

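View pics/sidez.png

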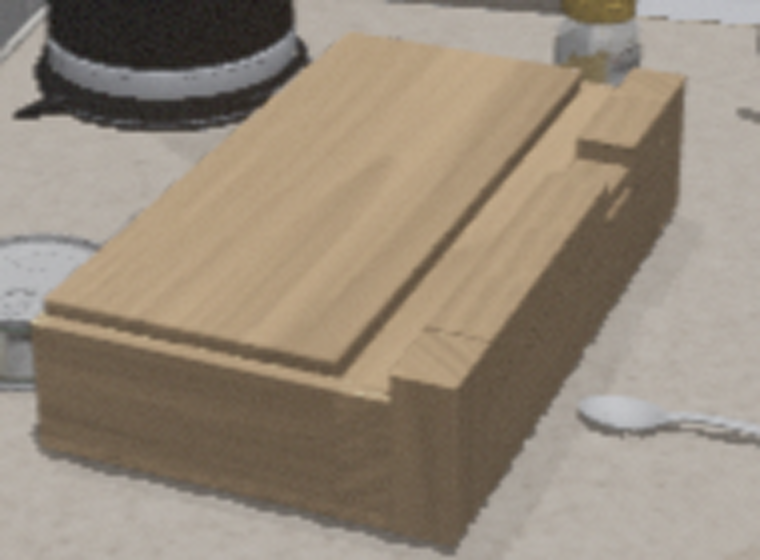

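The groove shows at zoomed px 425–500 on a rail spanning 40–687, so it is at y ≈ -52 mm, which the side view agrees with. Next I'll locate the rail corners in both views.

```bash
cat > h.py <<'E'
import numpy as np, cv2
def ray(c,uv,z):
    R=cv2.Rodrigues(np.array(c['rvec']))[0];t=np.array(c['tvec']).ravel()
    p=cv2.undistortPoints(np.array([[uv]],float),np.array(c['K']),None).ravel()
    d=R.T@np.array([p[0],p[1],1]);o=-R.T@t
    return o+d*(z-o[2])/d[2]
E
python3 - <<'E'
from plant import *
from h import *
c=capture('top');s=capture('side')
def z(u,v,k,x0,y0): return ((u+.5)/k-.5+x0,(v+.5)/k-.5+y0)
T={'LB':(42,337),'LF':(36,392),'RF':(684,507),'RB':(690,444)}
P={k:ray(c,z(*v,3.5,180,145),.085)[:2] for k,v in T.items()}
S={'LB':(390,374),'LF':(458,388),'RF':(685,77),'RB':(632,67)}
Q={k:ray(s,z(*v,4,210,200),.085)[:2] for k,v in S.items()}
for D in (P,Q):
    print({k:v.round(4) for k,v in D.items()})
    m=sum(D.values())/4; w=(D['LF']+D['LB']-D['RF']-D['RB'])/2
    print('mid',m,'len',np.linalg.norm(w),'yaw',np.arctan2(-w[0],w[1]),'depth',np.linalg.norm(D['LB']-D['LF']),np.linalg.norm(D['RB']-D['RF']))
for v in ((425,430),(500,440)): print(ray(c,z(*v,3.5,180,145),.085))
E
```

```text
{'LB': array([0.5234, 0.2121]), 'LF': array([0.4949, 0.2149]), 'RF': array([ 0.4298, -0.1166]), 'RB': array([ 0.4619, -0.1208])}
mid [0.47751311 0.04739487] len 0.33820400472068196 yaw -0.1883184628605863 depth 0.02859142531043937 0.03233953264113615
{'LB': array([0.5231, 0.2137]), 'LF': array([0.4941, 0.2191]), 'RF': array([ 0.4287, -0.1098]), 'RB': array([ 0.4579, -0.1175])}
mid [0.47594551 0.05136718] len 0.3364653327216537 yaw -0.19523969686591194 depth 0.029499689525094373 0.030198717897674653
[0.47162114 0.01497173 0.085     ]
[ 0.46576885 -0.02341829  0.085     ]
```

Both views agree: rail mid is about (0.477, 0.049), yaw -0.19, groove at -52 mm. I'll close the gripper with the jaw axis across the rail (20 mm pad width along it) and offset it forward so it clears the ledge. Then I'll touch the right end.

```bash
cat >> h.py <<'E'
yaw=-0.191; mid=np.array([.477,.0485])
ex=np.array([np.cos(yaw),np.sin(yaw)]); ey=np.array([-ex[1],ex[0]])
R=np.array([[ex[0],ex[1],0],[ex[1],-ex[0],0],[0,0,-1.]]).T
DX=-0.007
def at(y,z,dx=DX): return np.r_[mid+dx*ex+y*ey,z]
def loc(p): d=np.array(p[:2])-mid; return np.round([d@ex*1e3,d@ey*1e3,p[2]*1e3],1)
E
python3 - <<'E'
from plant import *
from h import *
command_gripper(0.0,20)
move_to(at(-.142,.2),R)
o=get_obs();print(o['t'],loc(o['eef_pos']),o['wrist_force'])
move_linear(at(-.142,.105),rate=.1)
w=capture('wrist');cv2.imwrite('pics/w1.png',w['frame'][:,:,::-1])
for n in('side','top'):cv2.imwrite(f'pics/{n}1.png',capture(n)['frame'][:,:,::-1])
o=get_obs();print(o['t'],loc(o['eef_pos']),o['wrist_force'],o['grip_width'])
a=cv2.imread('pics/side1.png')[120:340,260:460];b=cv2.imread('pics/w1.png')
cv2.imwrite('pics/c1.png',np.hstack([cv2.resize(a,(436,480)),cv2.resize(b,(364,273)) if 0 else cv2.copyMakeBorder(cv2.resize(b,(364,273)),0,207,0,0,cv2.BORDER_CONSTANT)]))
E
```

```text
3.5417 [  -6.6 -143.2  199.9] [-0.27791036  0.32460762  0.4978443 ]
4.7917 [  -6.5 -142.1  105.6] [ 0.91262115 -0.60063594  0.58768929] 0.00019950052460156984
```

View pics/c1.png

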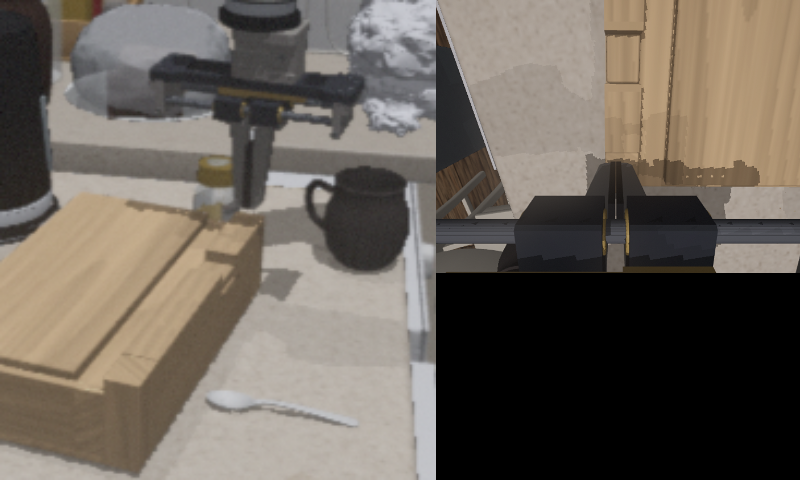

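The closed fingers hang just above the right end of the rail, clear of the jar and mug. In the wrist view the groove is straight ahead along the rail, with the key between its dark edges. Now I'll touch down.

Run:
```python
from plant import *
from h import *
print(move_linear(at(-.142,.075),rate=.02,until_force=3))
dwell(.15)
o=get_obs();print(o['t'],loc(o['eef_pos']),o['wrist_force'])
z0=o['eef_pos'][2]; 
for y in np.arange(-.138,-.039,.006):
    hit=move_linear(at(y,z0-.001),rate=.03,until_force=12)
    o=get_obs();print(hit,round(o['t'],2),loc(o['eef_pos']),o['wrist_force'].round(1))
    if hit or o['wrist_force'][2]>25 or (y>-.06 and o['wrist_force'][2]<1.2): break
```

```text
True
5.9083 [  -7.1 -142.    85.4] [-0.53245914  0.08085728  5.46749211]
True 6.12 [  -7.1 -142.    85.4] [-0.8 -1.4  5. ]
```

Run:
```python
from plant import *
from h import *
z0=.0852
for y in np.arange(-.138,-.045,.006):
    move_linear(at(y,z0),rate=.03)
    o=get_obs();print(round(o['t'],2),loc(o['eef_pos']),o['wrist_force'].round(1))
    if np.linalg.norm(o['wrist_force'])>30 or (y>-.075 and o['wrist_force'][2]<1.2): break
```

```text
6.39 [  -6.5 -138.4   85.4] [-0.8 -2.5  5.4]
6.74 [  -6.5 -132.2   85.4] [ 0.2 -2.4  5.4]
7.09 [  -6.6 -126.3   85.4] [-0.8 -2.8  5.5]
7.44 [  -6.6 -120.4   85.4] [-1.  -2.1  4.9]
7.79 [  -6.6 -114.4   85.4] [-0.4 -2.4  5.6]
8.14 [  -6.6 -108.4   85.4] [-0.8 -2.3  5.6]
8.49 [  -6.7 -102.4   85.4] [-0.4 -3.1  5.7]
8.84 [ -6.7 -96.5  85.4] [-0.3 -2.5  4.8]
9.19 [ -6.6 -90.5  85.4] [ 0.2 -3.3  5.8]
9.54 [ -6.6 -84.5  85.4] [-1.2 -2.6  5.6]
9.89 [ -6.7 -78.4  85.4] [-0.4 -3.2  5.4]
10.24 [ -6.8 -72.4  85.4] [ 0.  -3.3  5.6]
10.59 [ -6.8 -66.2  85.3] [-0.1 -2.5  5.3]
10.94 [ -7.6 -59.4  84.8] [-0.3 -0.6 -0.7]
```

The fingertip dropped off between y = -66 and -59, which fits a groove edge at -72 plus the 10 mm half pad. I'll centre on -52 and press down.

Run:
```python
from plant import *
from h import *
move_linear(at(-.052,.0865),rate=.03)
def s(k=''):
    o=get_obs();print(k,round(o['t'],2),loc(o['eef_pos']),o['wrist_force'].round(1));return o
s()
print(move_linear(at(-.052,.072),rate=.02,until_force=25));s('a')
for z in np.arange(.071,.0635,-.001):
    move_linear(at(-.052,z),rate=.01); o=s(z)
    if o['wrist_force'][2]>20: break
cv2.imwrite('pics/w2.png',capture('wrist')['frame'][:,:,::-1])
cv2.imwrite('pics/s2.png',capture('side')['frame'][:,:,::-1])
```

```text
11.36 [ -7.  -51.7  86.5] [ 0.5  0.1 -0.6]
False
a 12.23 [ -7.1 -51.9  71.9] [-0.8 -0.3 -0.8]
0.071 12.48 [ -7.  -51.9  71. ] [-0.4  0.5  1.4]
0.06999999999999999 12.73 [ -7.  -51.9  70. ] [-1.1  1.7  2.6]
0.06899999999999999 12.98 [ -7.  -51.9  69. ] [-1.5  1.2  2.3]
0.06799999999999999 13.23 [ -7.  -51.9  67.9] [0.  0.8 2.1]
0.06699999999999999 13.48 [ -7.  -51.9  67.3] [-1.9 -0.3  8. ]
0.06599999999999999 13.73 [ -6.9 -51.9  67.3] [-6.5  0.4 17.7]
0.06499999999999999 13.98 [ -6.9 -51.9  67.1] [-9.9  0.2 29.9]
```

View pics/s2.png

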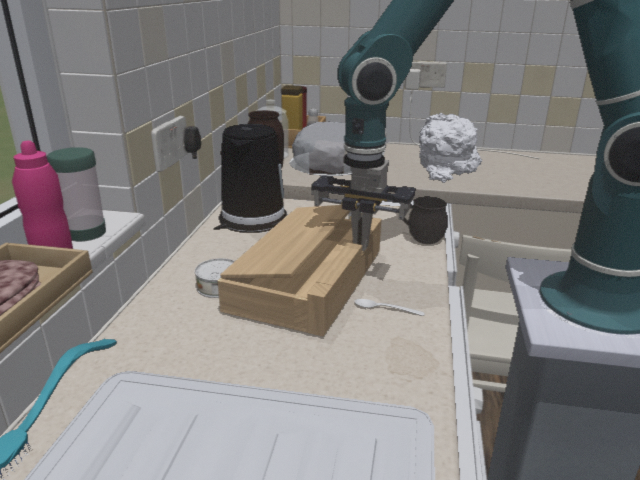

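The picture shows the lid raised, with a wedge gap around (290,270). The stop was solid 18.1 mm below the rail top, so the key is fully down. I'll hold briefly, then withdraw and check.

Run:
```python
from plant import *
from h import *
dwell(.1)
o=get_obs();print(loc(o['eef_pos']),o['wrist_force'].round(1))
move_linear(at(-.052,.070,-.008),rate=.02)
o=get_obs();print(loc(o['eef_pos']),o['wrist_force'].round(1))
move_linear(at(-.052,.16,-.012),rate=.08)
move_linear(at(-.052,.25,-.10),rate=.1)
move_linear(at(-.2,.30,-.10),rate=.15)
dwell(.3)
for n in('side','top'):cv2.imwrite(f'pics/{n}3.png',capture(n)['frame'][:,:,::-1])
o=get_obs();print(o['t'],o['wrist_force'].round(1))
a=cv2.imread('pics/side3.png')[180:340,200:460];b=cv2.imread('pics/top3.png')[80:380,150:510]
cv2.imwrite('pics/c3.png',np.vstack([cv2.resize(a,(480,295)),cv2.resize(b,(360,300))if 0 else cv2.resize(b,(480,300))]))
A,B=[cv2.imread(f'pics/top{i}.png') for i in(0,3)]
def cen(I,f):
    h=cv2.cvtColor(I,cv2.COLOR_BGR2HSV);m=f(h);ys,xs=np.nonzero(m);return xs.mean(),ys.mean(),len(xs)
def box(x0,x1,y0,y1,f):
    for I in(A,B):print(np.round(cen(I[y0:y1,x0:x1],f),1))
box(405,450,235,275,lambda h:(h[...,1]>130)&(h[...,2]>90))   # jar cap
box(395,460,300,375,lambda h:h[...,2]<60)                    # mug
box(245,275,275,350,lambda h:(h[...,1]<30)&(h[...,2]>110))   # spoon
box(240,292,112,166,lambda h:(h[...,1]<30)&(h[...,2]>110))   # tin
```

```text
[ -6.9 -51.9  67.1] [-8.7  0.4 29.8]
[ -8.1 -52.2  69.7] [-0.1 -0.1 -0.2]
18.8667 [ 0.7 -0.5 -0.1]
[ 23.6  20.8 263. ]
[ 22.6  20.5 245. ]
[  32.1   43.  2260. ]
[  34.6   39.8 3607. ]
[ 12.3  30.3 448. ]
[ 12.6  30.7 476. ]
[  23.9   27.1 1313. ]
[  24.    26.7 1419. ]
```

View pics/c3.png

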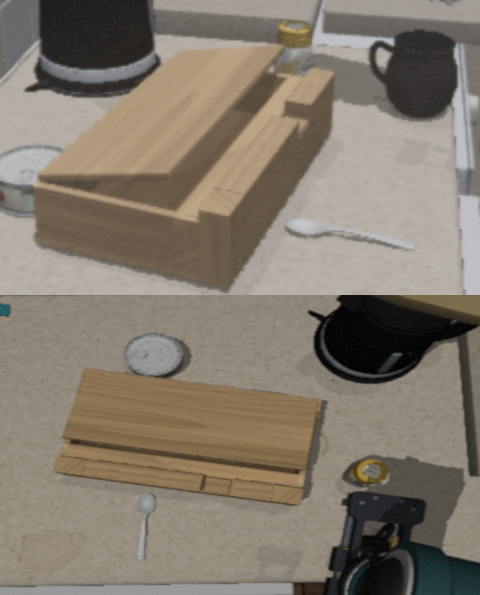

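The lid is ajar and stays up, and the bystanders are where they stood. The mug is hidden by the arm in the top view, but the side view shows it in place. The arm is clear, so I'm handing in.

```bash
python3 -c "
from plant import *
finish_job()"
```

```text
the job is handed in; nothing more can be done
```

I pressed the release key fully down; the lid rose and stayed ajar after I withdrew. I handed the job in at about 19 s of the 54 s allowed; it reports no verdict.

- **Slide:** I set the closed fingertips on the right end of the rail (y about -142 mm) with about 5 N. The first slide step stopped at once on its 12 N force limit without moving, so I continued with a lighter push. I then slid along the rail until contact was lost between y -66 and -59 mm, which fits the groove at y -52 mm seen in the images.
- **Press:** The key came to a solid stop at about 30 N, 18.1 mm below the rail top, which is fully down.
- **Last checks:** The wrist force was near zero after withdrawing. In the top view the spoon and tin had shifted by less than 1 pixel and the jar cap by about 1 pixel.
- **Not fully checked:**
  - The top-view check of the mug failed because the arm hid it; I judged it unmoved by eye from the side view.
  - I judged the lid angle by eye rather than measuring it.
  - A sideways force of about 9 N appeared while pressing on the stop. I put it down to friction on the key and did not confirm that.

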